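# Set the weld bench's guard interlock

## Robot

A 6-joint arm with a two-finger parallel gripper is mounted at the origin on the work surface. World frame = base frame: x ahead of the robot, y to its left, z up, the work surface at z = 0. Lengths are in m, angles in rad, forces in N, time in s.
With the tool pointing down it reaches from about 0.275 to 0.85 m from the base axis. Payload 19 kg.
Tool frame: the origin (TCP) lies midway between the tips of the shut fingers; the grasp point (between the pads) lies 19 mm behind it; z points along the fingers, y is the line along which they close (so a half turn about z gives the same grasp; the last joint's range is limited). The gripper opens to 85 mm and grips with 20 to 120 N. Pads are 22 mm wide; open, the fingers measure 114 mm over their backs; the gripper's body (76 mm by 85 mm) begins 54 mm behind the grasp point. The pads swing forward as they close: fully open they stand 13 mm farther back than shut.
Start: joints at [-1.425, 0.15, 1.437, -0, 1.554, -0.134], TCP at [0.159, -0.553, 0.197] pointing down, gripper open.
Joint ranges: [-2.8, 2.8], [-0.68, 2.1], [0.12, 2.68], [-1.39, 4.53], [0.16, 2.79], [-2.81, 2.81]. Speed limits (rad/s): [1.89, 1.89, 2.22, 3.01, 3.01, 3.01].

## Interface

Orientations are given as a unit quaternion [w, x, y, z].
In Python, from rig import * gives the robot as it stands.
- The arm moves only by the shell command python3 -m crank 'ROWS' [OPENING] [FORCE]. ROWS is text: rows parted by semicolons, each of 4 numbers parted by spaces: the shift along the tool's x, y, z in m, then the turn about the tool's z in degrees. In form: dx dy dz turn; .... A call has exactly 8 rows; each row is the pose to reach, as a shift and turn from the pose commanded when the call began, along the tool's axes at that moment; what a row does not reach only later rows make up. A row lasts 1/10 s, in which the tool goes at most 50 mm and 8.59 degrees, less where a joint would pass 70% of its speed; a pose out of reach is approached as far as the arm can. A call with a gripper value outside its range is refused whole. OPENING is the finger opening in m, from 0 to 0.0854, set as the call begins (- or left out, the last holds). The fingers move at their own pace and stop on an object; FORCE is the grip in N (left out, the last holds). Time passes only in rows, so rows that repeat a pose let the fingers close, or fill a call up. It gives the time, the measured TCP pose, the force, the opening and the grip force at its end, in the units of the state.
- get_state(): the state, without advancing time (a new reading comes with each control period).
- capture(name): name is "scene" or "top" or "wrist"; returns (picture, depth): 480x640x3 uint8, red, green, blue; 480x640 float32, m along the optical axis (not along the pixel's ray), 0 where there is no reading.
- calibration(name): a dict with "fx", "fy", "cx", "cy" (pixels), "xyz" and "attitude" of the camera in the world. Camera axes: x right, y down, z forward; pixel columns grow to the right and rows downward; lengths in m; the calibration is good to about 2 mm. A picture is of the moment at which its call begins: read the wrist's pose just before it. calibration takes no time and is no camera call; for the wrist camera it gives the pose at the moment of the call.
- hand_in(): hands the job in; it is judged then, once.
Trained networks look in the newest picture that a camera, given by its name, has taken for a name from the list of things; names that differ only in an ending like _2 or _b are one class to them, and where a whole thing is asked for, a point or a joint stands for the part that bears it (a point fixed in the world has none). Each returns a list of dicts, best first, with "p" (0 to 1); they miss things now and then, are a little off and sometimes report something else, mostly with a low value. They report only what shows in the picture. A call takes as long as a camera call. They do not tell look-alikes from the thing itself.
- masks_of(label, camera): "mask" (480x640 bool, what is visible of it) and "point" ([row, column] in pixels, amid what is visible of it).
- tip_of(label, camera): "point" ([row, column] in pixels: a listed point, or the origin of a listed thing).
The state is a dict: "t": time; "qpos": joint angles; "joint_velocities": joint speeds; "tau": joint torques, N m; "position": TCP position; "tool_rot": TCP orientation; "ft_force": force on the tool from outside, world axes, zero at the start; "torque": the same for the moment, N m; "gripper_width": finger opening in m; "grip_force": force on a finger pad.
Only numpy, scipy, OpenCV 4.12 (cv2) and the standard library are available. Lean on these libraries where they do the work, as an engineer would, in place of code of your own. Each camera call takes 0.05 s, during which the arm holds its last target. There are 200 camera calls.

## Task

The fume extractor will not start until its guard interlock is made: take the flat-tongue actuator out of its parking block, push it straight down into the switch with the flat slot until its steel flange lies on top of the switch, then let go. Leave the round-pin actuator standing in its own block.

Things in the scene. Friction and masses are not known exactly. Their poses are not given: they have to be found in the camera images.
- tongue_key: Flat-tongue actuator, loose, 0.16 kg. Origin: middle of tongue tip; z up, x across thickness, y along width; same after a half turn. Steel tongue 6 x 30 mm (x, y), z 0-60; steel flange 40 x 68, z 60-66; black oblong grip 24 x 50, z 66-106: grip across its 24 mm. Starts upright in a fixed dark steel block 56 x 80 x 26 whose pocket holds the lowest 22 mm of tongue, tip 4 mm above the bench.
- slot_switch: The switch to use: grey fixed box 70 x 100 x 80 mm (x, y, z), bare metal top with a flat slot. Origin: centre of underside on the bench, z up, slot's long side along y. When the tip is at z = 30 mm it meets a stiff cam, to be pushed down the last 10 mm with about 5 N (it stays down); home, tip at z = 20. The similar box with a round hole is not to be used.
- slot_mouth (a point): Centre of the slot's mouth, in the switch's top face, 80 mm above the bench; axes as the switch. The slot runs straight down. Mouth 28 x 54 mm (x, y), narrowed by bevels over 8 mm to a throat of 14 x 40 mm. The tongue goes in 60 mm, until its flange lies on the top face; either way round.
- pin_key: Round-pin actuator, a look-alike to leave standing in its own fixed block (56 x 80 x 26 mm): steel pin 14 mm in diameter, 60 long, round flange 44 mm, round black grip 32 mm in diameter, top at z = 106. Origin: centre of the pin's tip, 4 mm above the bench, z up.
Mind the look-alikes: they are no part of the job. Leave any blue or purple look-alike of the tongue_key alone.

How it is judged:
On the way:
1. the tongue enters the slot of the right switch while the gripper holds or pushes it (horizontal distance between tongue_key and slot_switch below 0.012 m and z of tongue_key in the frame of slot_switch below 0.068 m and contact force between the fingers and tongue_key above 1 N), for 0.1 s.
At the end, for the whole second after the job is handed in: Tongue in the flat slot: within 12 mm of its centre, tip within 5 mm of fully home (under 25 mm in the switch frame), within 10 degrees of upright and 17 of the slot direction, at rest. Pin actuator within 30 mm of its start and 15 degrees of upright (horizontal distance between tongue_key and slot_switch below 0.012 m and z of tongue_key in the frame of slot_switch between 0.01 and 0.025 m and angle between tongue_key's own z axis and vertical below 0.17 rad and angle between the x axis of tongue_key and the x axis of slot_switch, either way round below 0.3 rad and linear speed of tongue_key below 0.02 m/s and distance of pin_key from where it was at the start of the episode below 0.03 m and angle between pin_key's own z axis and vertical below 0.26 rad); the robot touches nothing.
It fails at once if the round-pin actuator is taken out of its place (moved more than 30 mm) (distance of pin_key from where it was at the start of the episode above 0.03 m).
It also fails if it takes over 38 s, if anything falls off the work surface, if the arm or the gripper's body presses on something with over 40 N, if the wrist force passes 120 N, or if a joint passes its speed limit or range.

## Working session

There is one attempt and no reset: what is moved stays moved. The work goes in short steps, Python scripts to look and compute and a shell command to move; the robot and the scene stay as the last step left them, time stands still between calls to the robot, and variables do not carry over. Pictures are saved under pics/ and viewed, at most 10 in all, crops included, and the job is handed in when it is done.

```bash
mkdir -p pics; cat > h.py <<'E'
from rig import *
import numpy as np, cv2
from scipy.spatial.transform import Rotation as R
def cam(n):
    c=calibration(n); q=np.array(c["attitude"]); 
    M=R.from_quat(q[[1,2,3,0]]).as_matrix() if q.size==4 else q.reshape(3,3)
    return c,M
def cloud(n,d,c=None):
    c,M=c or cam(n)
    v,u=np.mgrid[:480,:640]
    P=np.stack([(u-c["cx"])/c["fx"]*d,(v-c["cy"])/c["fy"]*d,d],-1)
    return P@M.T+np.array(c["xyz"])
def tool():
    s=get_state(); q=np.array(s["tool_rot"]); return np.array(s["position"]),R.from_quat(q[[1,2,3,0]]).as_matrix(),s
E
python3 - <<'E'
from h import *
ims=[]
for n in ("scene","top"):
    c,M=cam(n); im,d=capture(n); P=cloud(n,d,(c,M)); np.savez(f"{n}.npz",im=im,P=P)
    for l in ("tongue_key","slot_switch","pin_key"):
        for r in masks_of(l,n)[:4]:
            m=r["mask"]; pts=P[m&(d>0)]
            if len(pts)==0: continue
            zt=np.percentile(pts[:,2],97); t=pts[pts[:,2]>zt-.012]
            print(n,l,round(r["p"],2),np.round(r["point"]),m.sum(),"ztop",zt.round(3),"topmean",t.mean(0).round(3), t.min(0).round(3),t.max(0).round(3))
    print(n,[ (round(r["p"],2),np.round(r["point"])) for r in tip_of("slot_mouth",n)[:4]], c["xyz"])
    cv2.imwrite(f"pics/{n}.png",im[:,:,::-1])
print(tool())
E
```

```text
scene tongue_key 0.93 [352. 468.] 1218 ztop 0.108 topmean [0.577 0.363 0.104] [0.558 0.335 0.096] [0.594 0.388 0.11 ]
scene tongue_key 0.8 [328. 408.] 1149 ztop 0.107 topmean [0.588 0.244 0.104] [0.572 0.218 0.095] [0.601 0.268 0.11 ]
scene tongue_key 0.7 [287. 352.] 1009 ztop 0.111 topmean [0.57  0.125 0.108] [0.548 0.099 0.099] [0.589 0.15  0.114]
scene slot_switch 0.79 [213. 294.] 2155 ztop 0.082 topmean [ 0.458 -0.113  0.079] [ 0.4   -0.175  0.07 ] [ 0.51  -0.055  0.084]
scene pin_key 0.58 [282. 449.] 587 ztop 0.111 topmean [0.462 0.262 0.108] [0.44  0.247 0.099] [0.475 0.276 0.113]
scene [(0.97, array([199., 292.]))] [1.17761134 0.4875355  0.96014311]
top tongue_key 0.87 [216. 216.] 622 ztop 0.109 topmean [0.58  0.242 0.106] [0.568 0.218 0.097] [0.594 0.267 0.111]
top tongue_key 0.83 [224. 274.] 675 ztop 0.113 topmean [0.563 0.124 0.11 ] [0.543 0.098 0.102] [0.582 0.149 0.116]
top tongue_key 0.79 [216. 162.] 642 ztop 0.109 topmean [0.569 0.36  0.107] [0.551 0.335 0.098] [0.588 0.386 0.112]
top slot_switch 0.64 [281. 389.] 1958 ztop 0.083 topmean [ 0.452 -0.115  0.08 ] [ 0.4   -0
[... 471 characters left out ...]
([-1.42502962e+00,  1.50492277e-01,  1.43742336e+00,  1.66827180e-05,
        1.55380004e+00, -1.34005209e-01]), 'joint_velocities': array([-4.75050912e-05, -3.08402457e-04,  7.93850920e-04,  6.75774875e-04,
       -1.68763611e-04, -5.75382766e-04]), 'tau': array([-2.62337329e-03, -7.12311673e+01, -5.70723867e+01, -2.73087917e-04,
        1.99827540e-03, -4.91457934e-05]), 'position': array([ 0.15875594, -0.55260428,  0.19675933]), 'tool_rot': array([-6.15595742e-05,  9.90231921e-01,  1.39430049e-01,  7.97826899e-06]), 'ft_force': array([ 0.81369182,  0.01528152, -0.88042069]), 'torque': array([-0.01419223, -0.02324671, -0.00074221]), 'grip_force': 0.0, 'gripper_width': 0.08549871364701024})
```

View pics/scene.png

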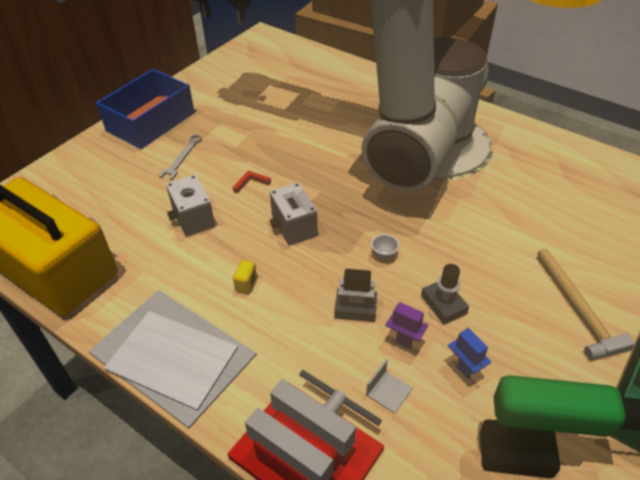

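View pics/top.png

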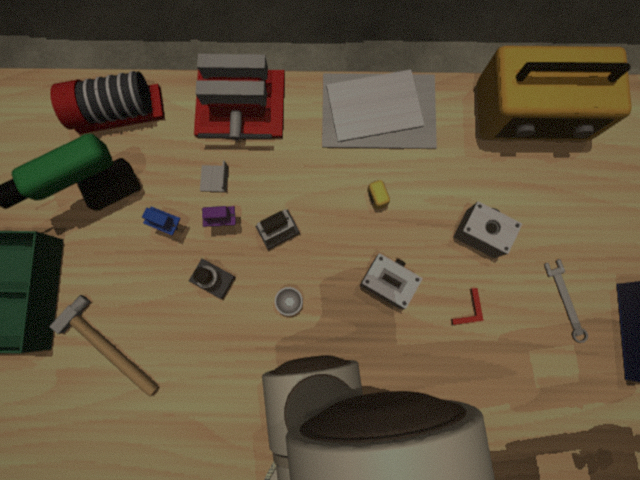

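The scene shows the black tongue key at scene (287,352) / top (224,274), with blue and purple look-alikes to its left. The slot switch is at top (281,389), and the round-hole box at (230,488).

```bash
cat >> h.py <<'E'
def rect(p):
    (cx,cy),(w,h),a=cv2.minAreaRect(np.float32(p[:,:2]*1000))
    b=cv2.boxPoints(((cx,cy),(w,h),a)); e=[b[1]-b[0],b[2]-b[1]]; l=max(e,key=np.linalg.norm)
    return np.round([cx,cy,min(w,h),max(w,h),np.degrees(np.arctan2(l[1],l[0]))%180],1) # mm, deg of long side
E
python3 - <<'E'
from h import *
for n in("scene","top"):
    P=np.load(n+".npz")["P"]
    for nm,c,z0,z1 in(("key",(.566,.124),.099,.12),("flange",(.566,.124),.055,.078),("block",(.566,.124),.015,.032),("switch",(.455,-.115),.074,.09)):
        m=(np.hypot(P[...,0]-c[0],P[...,1]-c[1])<.075)&(P[...,2]>z0)&(P[...,2]<z1)
        print(n,nm,m.sum(),rect(P[m]),P[m][:,2].mean().round(4))
c,M=cam("wrist"); p,Rt,s=tool(); print("cam in tool",Rt.T@(np.array(c["xyz"])-p),(Rt.T@M).round(3),c["fx"],"toolx yaw",np.degrees(np.arctan2(Rt[1,0],Rt[0,0])))
E
```

```text
scene key 348 [567.9 123.5  28.1  49.9 118.6] 0.1081
scene flange 372 [567.2 123.1  43.9  67.8 118.8] 0.0701
scene block 752 [569.  124.   59.5  80.  119.3] 0.025
scene switch 993 [ 455.4 -114.7   71.4  108.6   60.3] 0.0791
top key 315 [563.7 123.7  24.   48.8 117.6] 0.11
top flange 276 [564.1 123.9  39.8  68.1 118.3] 0.0707
top block 383 [564.5 124.2  57.3  80.  118.9] 0.0263
top switch 1590 [ 452.1 -115.7   70.6  100.3   60.4] 0.08
cam in tool [ 0.0690864  -0.00033661 -0.17705474] [[ 0.001 -0.962 -0.272]
 [ 1.     0.001  0.   ]
 [-0.    -0.272  0.962]] 347.6692013519691 toolx yaw 16.02973388197831
```

```bash
python3 -m crank '0.036 -0.034 -0.005 -8; 0.072 -0.067 -0.01 -16; 0.108 -0.1 -0.015 -24; 0.144 -0.134 -0.02 -32; 0.18 -0.168 -0.025 -40; 0.216 -0.202 -0.03 -48; 0.252 -0.235 -0.03 -56; 0.289 -0.269 -0.03 -64' 0.0854 60
cat > go.py <<'E'
import sys
from h import *
p,Rt,s=tool(); t=np.array(eval(sys.argv[1])); d=Rt.T@(t[:3]-p); y=np.degrees(np.arctan2(Rt[1,0],Rt[0,0]))
print("t",s["t"],"pos",p.round(4),"yaw",y.round(2),"F",s["ft_force"].round(1),"w",s["gripper_width"]); print("shift",d.round(4),"turn",round(y-t[3],2))
E
python3 go.py '[.566,.124,.23,118.5]'
```

```text
t: 1.3
position: [0.3627, -0.2127, 0.2272]
tool_rot: [0.001, 0.764, 0.645, 0.0]
ft_force: [1.4, -0.0, -0.2]
gripper_width: 0.0858
grip_force: 0.0
t 1.3 pos [ 0.3627 -0.2127  0.2272] yaw 80.33 F [ 1.4 -0.  -0.2] w 0.08578451956139259
shift [ 0.3661  0.1439 -0.0028] turn -38.17
```

```bash
python3 -m crank '0.046 0.018 0 -5; 0.092 0.036 0 -10; 0.138 0.054 0 -15; 0.184 0.072 0 -20; 0.23 0.09 0 -25; 0.276 0.108 0 -30; 0.322 0.126 0 -35; 0.366 0.144 0 -38'
python3 -m crank '0 0 0 0; 0 0 0 0; 0 0 0 0; 0 0 0 0; 0 0 0 0; 0 0 0 0; 0 0 0 0; 0 0 0 0' >/dev/null
cat > look.py <<'E'
import sys
from h import *
c=cam("wrist"); im,d=capture("wrist"); P=cloud("wrist",d,c); np.savez("wrist.npz",im=im,P=P); cv2.imwrite("pics/"+sys.argv[1],im[:,:,::-1])
for nm,z0,z1,cc,r in eval(sys.argv[2]):
    m=(np.hypot(P[...,0]-cc[0],P[...,1]-cc[1])<r)&(P[...,2]>z0)&(P[...,2]<z1)
    print(nm,m.sum(),rect(P[m]) if m.sum()>5 else "",P[m][:,2].mean().round(4))
E
python3 look.py w1.png '[("grip",.1,.12,(.566,.124),.05),("flange",.062,.076,(.566,.124),.06),("block",.015,.032,(.566,.124),.075)]'; python3 go.py '[.566,.124,.23,118.5]'
```

```text
t: 2.1
position: [0.568, 0.1234, 0.2269]
tool_rot: [0.0, 0.513, 0.858, 0.0]
ft_force: [1.4, -0.5, -0.2]
gripper_width: 0.0854
grip_force: 0.0
grip 1554 [564.8 123.8  23.7  50.3 118.6] 0.1094
flange 1255 [564.9 123.8  39.9  68.3 118.9] 0.0698
block 1126 [564.9 123.9  55.9  80.1 119. ] 0.0257
t 2.95 pos [0.5673 0.121  0.2269] yaw 118.02 F [-0.3 -0.4  0.7] w 0.0856620035796945
shift [ 0.0033  0.0003 -0.0031] turn -0.48
```

View pics/w1.png

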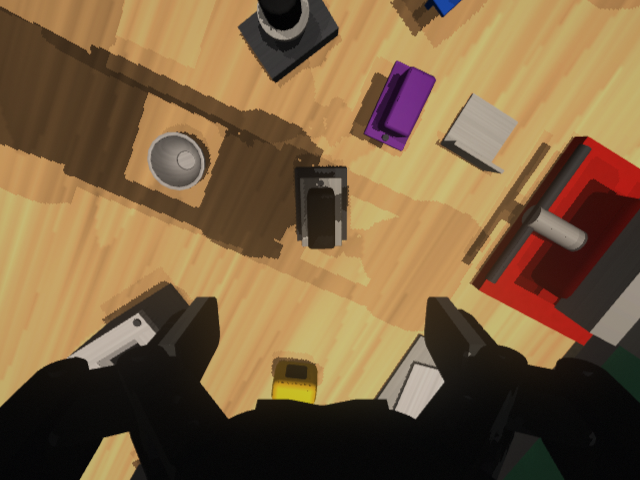

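The wrist view confirms the black key at (320,215) in its block, and nothing is close to the fingers' path. Descending onto it.

```bash
python3 go.py '[.5649,.1238,.077,118.8]'
```

```text
t 2.95 pos [0.5673 0.121  0.2269] yaw 118.02 F [-0.3 -0.4  0.7] w 0.0856620035796945
shift [ 0.0036 -0.0008  0.1499] turn -0.78
```

```bash
python3 -m crank '0.002 -0.001 0.03 -0.8; 0.004 -0.001 0.06 -0.8; 0.004 -0.001 0.09 -0.8; 0.004 -0.001 0.115 -0.8; 0.004 -0.001 0.135 -0.8; 0.004 -0.001 0.15 -0.8; 0.004 -0.001 0.15 -0.8; 0.004 -0.001 0.15 -0.8'; python3 go.py '[.5649,.1238,.077,118.8]'
python3 -m crank '0 0 0 0; 0 0 0 0; 0 0 0 0; 0 0 0 0; 0 0 0 0; 0 0 0 0; 0 0 0 0; 0 0 0 0' 0 60;  python3 go.py '[.5649,.1238,.077,118.8]'
```

```text
t: 3.75
position: [0.5648, 0.1242, 0.0775]
tool_rot: [0.0, 0.509, 0.861, 0.0]
ft_force: [-0.6, -0.6, 0.1]
gripper_width: 0.0853
grip_force: 0.0
t 3.75 pos [0.5648 0.1242 0.0775] yaw 118.83 F [-0.6 -0.6  0.1] w 0.0852622131594371
shift [-0.0004 -0.0001  0.0005] turn 0.03
t: 4.55
position: [0.5645, 0.1241, 0.0768]
tool_rot: [-0.0, 0.509, 0.861, 0.0]
ft_force: [0.0, -0.2, 0.1]
gripper_width: 0.0001
grip_force: 0.0
t 4.55 pos [0.5645 0.1241 0.0768] yaw 118.83 F [ 0.  -0.2  0.1] w 0.0001409304814934009
shift [-0.0005  0.0001 -0.0002] turn 0.03
```

The gripper closed to zero, so it missed the key. I'll look before moving.

```bash
python3 look.py w2.png '[("grip",.08,.13,(.566,.124),.05)]'; python3 - <<'E'
from h import *
im,d=capture("scene"); cv2.imwrite("pics/s2.png",cv2.resize(im[200:400,250:500,::-1],None,fx=3,fy=3))
E
```

```text
grip 3632 [557.7 136.6  21.9  27.1  28.2] 0.11
```

View pics/w2.png

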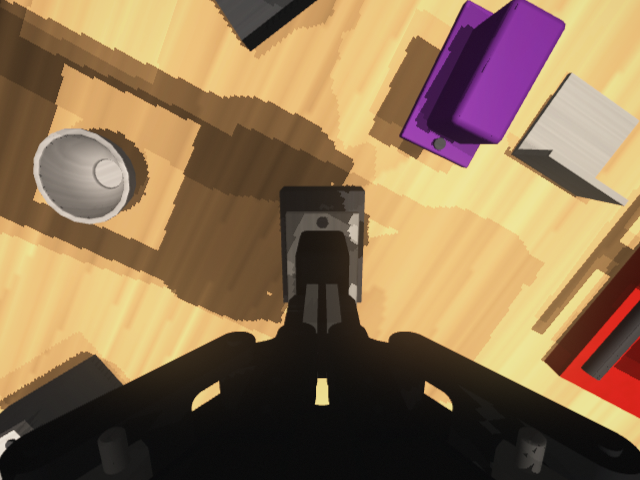

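View pics/s2.png

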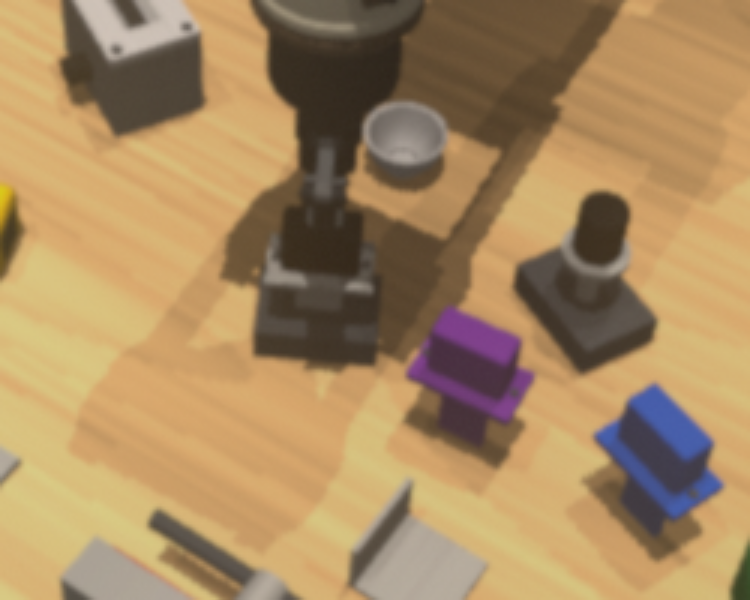

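```bash
python3 - <<'E'
from h import *
p,Rt,s=tool(); P=np.load("wrist.npz")["P"]
Q=(P-p)@Rt
np.set_printoptions(linewidth=200,suppress=True)
for v in (250,270,285,295,305,315,325):
    print(v,[tuple((Q[v,u]*1000).round().astype(int)) for u in (285,292,300,310,321,333,345,352,358)])
for n in range(1): 
    print(s["t"],s["gripper_width"],s["grip_force"])
E
python3 -c "
import cv2;i=cv2.imread('pics/w2.png')[200:350,230:420];i=cv2.convertScaleAbs(i,alpha=2.2,beta=20);cv2.imwrite('pics/w2c.png',cv2.resize(i,None,fx=4,fy=4))"
```

```text
250 [(np.int64(-2), np.int64(-25), np.int64(51)), (np.int64(12), np.int64(-16), np.int64(7)), (np.int64(24), np.int64(-10), np.int64(-31)), (np.int64(24), np.int64(-5), np.int64(-31)), (np.int64(24), np.int64(0), np.int64(-30)), (np.int64(24), np.int64(5), np.int64(-32)), (np.int64(24), np.int64(10), np.int64(-30)), (np.int64(12), np.int64(17), np.int64(7)), (np.int64(-2), np.int64(25), np.int64(51))]
270 [(np.int64(-16), np.int64(-26), np.int64(51)), (np.int64(0), np.int64(-17), np.int64(8)), (np.int64(15), np.int64(-10), np.int64(-32)), (np.int64(15), np.int64(-5), np.int64(-32)), (np.int64(15), np.int64(0), np.int64(-33)), (np.int64(16), np.int64(5), np.int64(-34)), (np.int64(15), np.int64(10), np.int64(-32)), (np.int64(0), np.int64(17), np.int64(7)), (np.int64(-16), np.int64(26), np.int64(51))]
285 [(np.int64(-27), np.int64(-26), np.int64(51)), (np.int64(-9), np.int64(-17), np.int64(7)), (np.int64(8), np.int64(-10), np.int64(-32)), (np.int64(11), np.int64(-5), np.int64(-41)), (np.int64(11), np.int64(0), np.int64(-40)), (np.int64(11), np.int64(5), np.int64(-41)), (np.int64(8), np.
[... 1069 characters left out ...]
.int64(11), np.int64(-4), np.int64(-66)), (np.int64(12), np.int64(0), np.int64(-67)), (np.int64(12), np.int64(4), np.int64(-68)), (np.int64(7), np.int64(9), np.int64(-59)), (np.int64(8), np.int64(11), np.int64(-60)), (np.int64(-65), np.int64(30), np.int64(78))]
325 [(np.int64(13), np.int64(-12), np.int64(-76)), (np.int64(14), np.int64(-9), np.int64(-78)), (np.int64(14), np.int64(-7), np.int64(-79)), (np.int64(12), np.int64(-4), np.int64(-75)), (np.int64(10), np.int64(0), np.int64(-71)), (np.int64(12), np.int64(4), np.int64(-75)), (np.int64(14), np.int64(7), np.int64(-79)), (np.int64(15), np.int64(9), np.int64(-80)), (np.int64(13), np.int64(12), np.int64(-76))]
4.65 4.3744498489502775e-05 0.0
```

View pics/w2c.png

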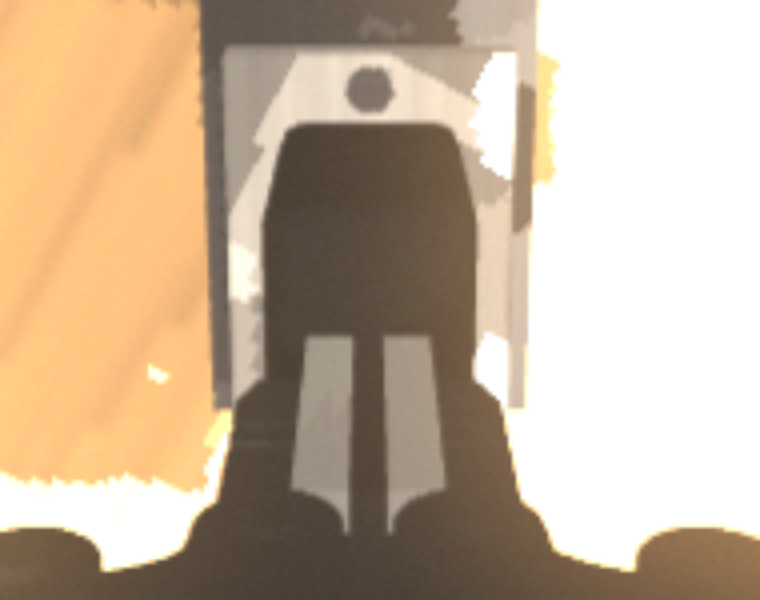

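The picture shows the shut fingers passing into the top of the black grip with no contact force. I'll reopen and check whether the key moved, then close more gently.

```bash
python3 -m crank '0 0 0 0; 0 0 0 0; 0 0 0 0; 0 0 0 0; 0 0 0 0; 0 0 0 0; 0 0 0 0; 0 0 0 0' 0.0854 30; python3 look.py w3.png '[("grip",.1,.12,(.566,.124),.04),("flange",.062,.076,(.566,.124),.06)]'
python3 -m crank '0 0 0 0; 0 0 0 0; 0 0 0 0; 0 0 0 0; 0 0 0 0; 0 0 0 0; 0 0 0 0; 0 0 0 0' 0.02 30
```

```text
t: 5.45
position: [0.5645, 0.1241, 0.0768]
tool_rot: [-0.0, 0.509, 0.861, 0.0]
ft_force: [-0.2, -0.1, 0.5]
gripper_width: 0.0855
grip_force: 0.0
grip 5357 [564.8 123.9  24.   50.2 119. ] 0.1094
flange 3269 [564.7 124.1  40.1  67.8 118.9] 0.0699
t: 6.3
position: [0.5645, 0.1241, 0.0768]
tool_rot: [-0.0, 0.509, 0.861, 0.0]
ft_force: [0.8, -0.3, 0.8]
gripper_width: 0.02
grip_force: 0.0
```

View pics/w3.png

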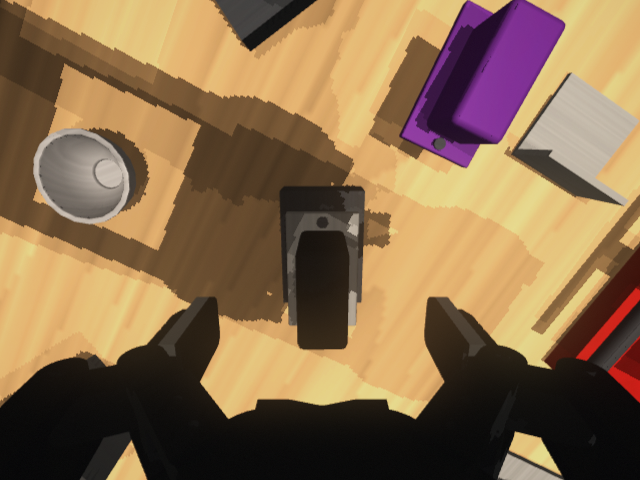

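Same result at 0.02: the key didn't move and there was no contact. The fingers pass through the grip as if it weren't solid. I'll test the steel flange, which is the next part down.

```bash
python3 -m crank '0 0 0 0; 0 0 0 0; 0 0 0 0; 0 0 0 0; 0 0 0.007 0; 0 0 0.014 0; 0 0 0.019 0; 0 0 0.019 0' 0.0854 30; 
python3 -m crank '0 0 0 0; 0 0 0 0; 0 0 0 0; 0 0 0 0; 0 0 0 0; 0 0 0 0; 0 0 0 0; 0 0 0 0' 0.02 30
```

```text
t: 7.1
position: [0.5639, 0.1241, 0.0567]
tool_rot: [-0.001, 0.509, 0.861, -0.0]
ft_force: [-0.7, 0.6, 0.3]
gripper_width: 0.0854
grip_force: 0.0
t: 7.9
position: [0.5647, 0.1242, 0.0581]
tool_rot: [0.0, 0.509, 0.861, 0.0]
ft_force: [0.1, -0.1, 6.3]
gripper_width: 0.0232
grip_force: 31.8
```

Now it holds: it stopped at 23 mm with 32 N on the pads, so the low part of the grip is solid. I'll tighten and lift straight up.

```bash
python3 -m crank '0 0 -0.001 0; 0 0 -0.001 0; 0 0 -0.001 0; 0 0 -0.005 0; 0 0 -0.01 0; 0 0 -0.015 0; 0 0 -0.02 0; 0 0 -0.025 0' 0.01 60
python3 -m crank '0 0 -0.015 0; 0 0 -0.03 0; 0 0 -0.05 0; 0 0 -0.07 0; 0 0 -0.09 0; 0 0 -0.1 0; 0 0 -0.1 0; 0 0 -0.1 0'; python3 look.py w4.png '[("key",.19,.26,(.5645,.124),.035),("flange",.17,.195,(.5645,.124),.05)]'
```

```text
t: 8.7
position: [0.5646, 0.1242, 0.0834]
tool_rot: [0.0, 0.509, 0.861, 0.0]
ft_force: [-0.4, -0.3, -1.7]
gripper_width: 0.0225
grip_force: 58.9
t: 9.5
position: [0.5644, 0.1241, 0.1824]
tool_rot: [-0.0, 0.509, 0.861, -0.0]
ft_force: [-0.6, -0.3, -1.6]
gripper_width: 0.0225
grip_force: 59.0
key 13835 [559.9 129.3  55.7  60.5  82.5] 0.2281
flange 2552 [556.1 139.   33.4  40.1  28.9] 0.1938
```

View pics/w4.png

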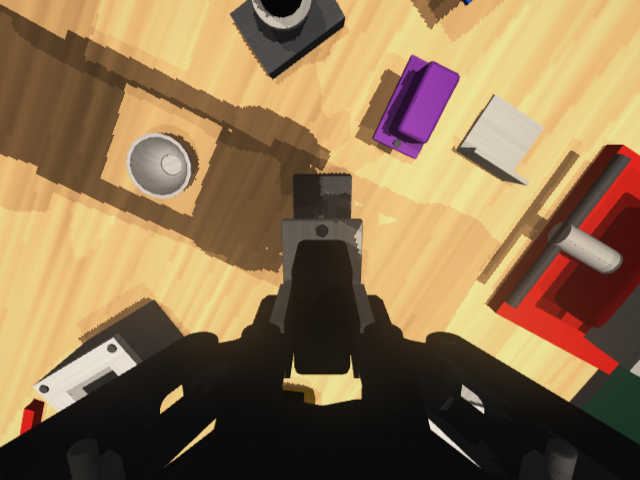

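The key is held and clear of its block: the empty pocket shows at (322,195), the lifted flange at (322,230) and the wrist reads 1.6 N.

```bash
cat > held.py <<'E'
from h import *
P=np.load("wrist.npz")["P"]; p,Rt,s=tool(); Q=(P-p)@Rt
for nm,zc in(("griptop",-.053),("flange",-.0115)):
    m=(abs(Q[...,2]-zc)<.006)&(abs(Q[...,0])<.04)&(abs(Q[...,1])<(.0115 if nm=="griptop" else .03))
    A=Q[m]; print(nm,m.sum(),A.mean(0).round(4),"z med",np.median(A[:,2]).round(4),rect(A))
    B=np.c_[A[:,:2],np.ones(len(A))]; print("plane slopes deg",np.degrees(np.linalg.lstsq(B,A[:,2],rcond=None)[0][:2]).round(2))
E
python3 held.py; python3 go.py '[.453,-.115,.185,60.4]'
```

```text
griptop 6484 [ 0.0021  0.     -0.0519] z med -0.052 [-0.1  0.  23.  50.1  0. ]
plane slopes deg [ 0.84 -0.11]
flange 2834 [ 0.0233  0.0001 -0.0121] z med -0.0121 [17.   0.1 33.4 40.1 90. ]
plane slopes deg [ 0.79 -0.06]
t 9.55 pos [0.5642 0.1241 0.1819] yaw 118.83 F [ 0.2 -0.  -2.6] w 0.02269726914338484
shift [-0.1559 -0.2127 -0.0029] turn 58.43
```

```bash
python3 -m crank '-0.02 -0.027 0 8; -0.041 -0.056 0 16; -0.063 -0.086 0 24; -0.085 -0.116 0 32; -0.107 -0.146 0 40; -0.128 -0.174 -0.002 48; -0.145 -0.198 -0.003 56; -0.156 -0.213 -0.003 58.4' 
python3 -m crank '0 0 0 0; 0 0 0 0; 0 0 0 0; 0 0 0 0; 0 0 0 0; 0 0 0 0; 0 0 0 0; 0 0 0 0'
python3 look.py w5.png '[("switchtop",.07,.09,(.453,-.115),.07)]'; python3 held.py
python3 - <<'E'
from h import *
for n in("wrist",):
    c,M=cam(n)
    for r in tip_of("slot_mouth",n)[:2]:
        v,u=r["point"]; ray=M@np.array([(u-c["cx"])/c["fx"],(v-c["cy"])/c["fy"],1]); o=np.array(c["xyz"]); print(r["p"],v,u,(o+ray*(.08-o[2])/ray[2]).round(4))
c,M=cam("top"); v,u=280,390; ray=M@np.array([(u-c["cx"])/c["fx"],(v-c["cy"])/c["fy"],1]); o=np.array(c["xyz"]); print((o+ray*(.08-o[2])/ray[2]).round(4))
E
python3 go.py '[.453,-.115,.185,60.4]'
```

```text
t: 10.35
position: [0.4519, -0.1167, 0.1851]
tool_rot: [-0.0, 0.866, 0.5, -0.0]
ft_force: [0.9, 0.1, -2.5]
gripper_width: 0.0228
grip_force: 59.3
t: 11.15
position: [0.4532, -0.1152, 0.1858]
tool_rot: [-0.0, 0.864, 0.503, 0.0]
ft_force: [-0.5, -0.4, -0.8]
gripper_width: 0.0228
grip_force: 59.3
switchtop 4230 [ 453.5 -114.4   70.2   97.1   60.2] 0.0793
griptop 6363 [ 0.002   0.     -0.0514] z med -0.0514 [-0.3 -0.  23.  50.   0. ]
plane slopes deg [ 0.7  -0.66]
flange 2844 [ 0.0233 -0.0003 -0.0116] z med -0.0115 [17.  -0.4 33.3 40.2 89.8]
plane slopes deg [ 0.77 -0.14]
0.66 232.3 319.7 [ 0.45   -0.1172  0.08  ]
[ 0.4529 -0.1119  0.08  ]
t 11.25 pos [ 0.4532 -0.1152  0.1858] yaw 60.43 F [-0.1  0.7 -2. ] w 0.022677311433686585
shift [ 0.0001 -0.0003  0.0008] turn 0.03
```

View pics/w5.png

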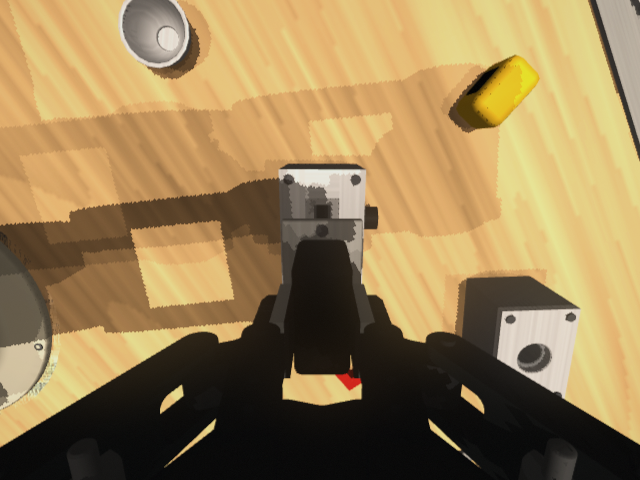

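The tongue is lined up: the flange is centred on the switch at column 323, and the round-hole box is well clear at (535,350). Lowering it in stages.

```bash
python3 -m crank '0 0 0.02 0; 0 0 0.04 0; 0 0 0.055 0; 0 0 0.065 0; 0 0 0.075 0; 0 0 0.085 0; 0 0 0.095 0; 0 0 0.095 0'
```

```text
t: 12.05
position: [0.4526, -0.115, 0.0896]
tool_rot: [-0.001, 0.864, 0.503, -0.0]
ft_force: [-1.3, 0.5, -1.7]
gripper_width: 0.0226
grip_force: 59.2
```

In freely. Now the cam.

```bash
python3 -m crank '0 0 0.003 0; 0 0 0.006 0; 0 0 0.009 0; 0 0 0.012 0; 0 0 0.014 0; 0 0 0.015 0; 0 0 0.016 0; 0 0 0.016 0'; python3 look.py w6.png '[("switchtop",.07,.083,(.453,-.115),.07)]'; python3 held.py
```

```text
t: 12.85
position: [0.4532, -0.1153, 0.0747]
tool_rot: [-0.0, 0.864, 0.503, 0.0]
ft_force: [1.8, -0.0, -0.1]
gripper_width: 0.0229
grip_force: 59.5
switchtop 9097 [ 452.7 -115.5   70.4   99.5   60.2] 0.0798
griptop 6367 [ 0.0019  0.     -0.0514] z med -0.0515 [ -0.2  -0.   23.   50.  180. ]
plane slopes deg [ 0.67 -0.67]
flange 4089 [ 0.0235  0.0005 -0.0099] z med -0.0112 [15.7 -0.  48.6 60.  90. ]
plane slopes deg [0.55 0.53]
```

```bash
python3 -m crank '0 0 0.001 0; 0 0 0.001 0; 0 0 0.002 0; 0 0 0.002 0; 0 0 0.002 0; 0 0 0.002 0; 0 0 0.002 0; 0 0 0.002 0'
```

```text
t: 13.7
position: [0.4533, -0.1153, 0.0742]
tool_rot: [0.0, 0.864, 0.503, 0.0]
ft_force: [-8.1, 3.5, 24.4]
gripper_width: 0.0228
grip_force: 62.6
```

It meets a hard stop at 24 N, so the flange is seated. I'll ease off, release and back away upward.

```bash
python3 -m crank '0 0 -0.002 0; 0 0 -0.002 0; 0 0 -0.002 0; 0 0 -0.002 0; 0 0 -0.002 0; 0 0 -0.002 0; 0 0 -0.002 0; 0 0 -0.002 0' 0.0854
python3 -m crank '0 0 -0.01 0; 0 0 -0.03 0; 0 0 -0.06 0; 0 0 -0.09 0; 0 0 -0.12 0; 0 0 -0.14 0; 0 0 -0.14 0; 0 0 -0.14 0'
python3 look.py w7.png '[("grip",.118,.135,(.453,-.115),.05),("switch+flange",.07,.084,(.453,-.115),.075),("flangetop",.0835,.092,(.453,-.115),.06)]'
python3 - <<'E'
from h import *
im,d=capture("top");P=cloud("top",d); m=(np.hypot(P[...,0]-.455,P[...,1]-.26)<.05)&(P[...,2]>.1); print("pin",m.sum(),P[m].mean(0) if m.any() else "")
E
```

```text
t: 14.5
position: [0.4531, -0.1152, 0.0748]
tool_rot: [-0.0, 0.864, 0.503, -0.0]
ft_force: [0.3, -1.1, -0.0]
gripper_width: 0.0856
grip_force: 0.0
t: 15.3
position: [0.4532, -0.1152, 0.2152]
tool_rot: [0.0, 0.864, 0.503, 0.0]
ft_force: [0.2, 0.1, -0.2]
gripper_width: 0.0853
grip_force: 0.0
grip 1816 [ 453.  -115.    23.7   49.3   60.7] 0.1255
switch+flange 4772 [ 452.7 -115.6   70.2  100.1   60.4] 0.0799
flangetop 1430 [ 452.7 -115.6   40.    68.1   60.5] 0.0859
pin 221 [0.45427139 0.2599652  0.11021303]
```

View pics/w7.png

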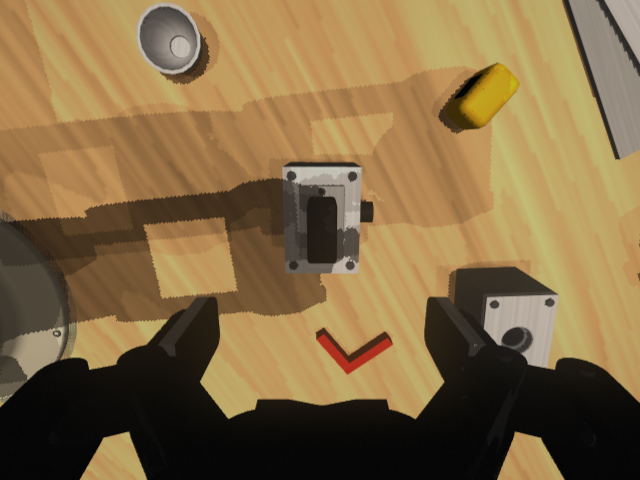

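The key sits centred and upright in the switch at (322,225), with its flange top at 86 mm (fully home). The pin key has not moved.

```bash
python3 -c "
from rig import *
print(hand_in())"
```

```text
the job is handed in; nothing more can be done
None
```

The tongue actuator is fully home in the flat-slot switch (flange on the top face, centred, upright, released), the pin actuator has not moved, and the job was handed in at about 15.5 s; the first two grip closures passed through the upper part of the grip without contact, and a third 20 mm lower held.

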